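# Lever the snapped-on lid off and cover the pin box

### The job

The aluminium lid is still snapped onto the empty box that is screwed to the bench. Take the pry lever from its sloped rest, slide its toe under the lid at the notch and rock the handle back until the lid's front edge jumps up over the two catches, then put the lever back in its rest. Then take the loosened lid and set it on the open box of pins, seated and level all round, leaving that box and everything else on the bench where they stand.

Things in the scene. Friction and masses are not known exactly. Their poses are not given: they have to be found in the camera images.
- catch_box: empty grey box screwed to the bench, lid sunk flush in its top, so that fingers cannot hold it while shut. Origin: centre of underside, z up; its front (pry notch) is at its own -x. Walls reach x -41..41, y +-34, z 48, side walls 5.4 thick; foot plate 5 thick, x -46..50, y +-44. Recess 71.2 (x) x 57.2 (y), 6 deep, hollow below. Shut, the lid's origin is at (0, 0, 42), axes parallel.
- notch (a point): middle of the notch floor below the lid's front edge, catch box frame (-35, 0, 34), axes as the box. The notch is 22 wide in y, open to the top and the front, and opens inward into the hollow box. Its floor is a step at z 34, x -60..-34, 32 wide: the fulcrum on which the lever's heel rocks. The shut lid's underside is 8 above it (box z 42).
- catches (a point): midway between the two sprung steel catch noses, box (-37.6, 0, 48.7). Each is a round bar 10 dia along y, at y 13..22 either side of the notch, reaching 2.4 over the lid's front lip; top at box z 54. It yields towards the front. About 10 to 20 N up at the lid's front passes both; once the front edge is up about 8 they spring under it and hold it up, rear edge still down.
- lid: aluminium lid, about 60 g. Plate 70 (x) x 56 (y) x 6 thick; its front 4 (x -35..-31) only 2.5 thick. Origin: centre of the plate's underside, z up, front edge at x -35. Below it a boss 54 x 41, 5 deep (x +-27, y +-20.5), open at the front (x -27..-12, y +-11) for the lever's toe. Sprung up, it can be pinched by its sides near the front (x about -19), fingertips just above the box walls.
- lid_front (a point): middle of the lower front edge of the lid (lid x -35, y 0, z 0), axes as the lid; box z 42 when shut, about 52 when sprung up on the catches, the lid then sloping about 0.15 rad. Its rear edge (lid x 35) is tucked 2.5 under a lip at the back of the box (box x 32.5..41, z 49.5..54): to take the lid out, draw it about 6 towards the box's front, rising about 3, then lift
- open_box: open grey plastic box with pins in it, loose, 0.4 kg, 66 (x) x 52 (y) x 45 high, walls 3, mouth 60 x 46, contents no higher than 30. Origin: centre of its underside, z up. The lid lies on its rim with the boss in the mouth (2.5 to 3 play each side; either way round): the lid's origin is then 45 above this origin.
- lever: L-shaped steel pry lever, black handle, about 120 g. Origin: on the foot's underside below the shank; z runs up the shank, x along the foot to the toe. Foot x -3..21, y +-7, z 0..4; shank x +-3, y +-7, to z 80; handle x +-6, y +-9, z 78..150. It rocks on its heel (x -3, z 0): with 15 of the toe under the lid, rocking the handle back, away from the lid, by 0.7 rad lifts the lid past the catches.
- lever_grip (a point): point to grip the handle across its 18 width (along the lever's y): on the shank's axis, lever z 112, 38 below the handle's end; axes as the lever
- lever_rest: dark steel sloped rest screwed to the bench, foot 102 x 56 x 12. Origin: on the bench, z up. The lever lies in it leaning 0.6 rad from vertical, handle towards this body's -x, toe towards +x and up, y axes parallel. A back plate lies behind the shank to 70 along it, a ledge under the foot, and rails 7 high either side of the shank (14 to 70 along it, 3 play each side).
- seat (a point): where the lever's origin lies when it is in its rest: 34 above the rest's origin. Lift the lever out, and set it back, from above along its own length, a little off the back plate. The rest is polished: a lever let go near its place slides home
- wire_reel: bystander, leave alone: aluminium wire reel standing on its flange, 60 dia x 40 high; origin: centre of its underside
- tape_roll: bystander, leave alone: black roll of tape lying flat, 40 dia x 19 high; origin: centre of its underside
- plug_shell: bystander, leave alone: black plug shell with steel snout, 40 x 14 x 14; origin: centre of its underside
- screwdriver: bystander, leave alone: screwdriver lying flat; origin near its middle
- cleaner_jar: bystander, leave alone: grey plastic jar, white cap, 52 dia x 60 high; origin: centre of its underside
- flux_brush: bystander, leave alone: small brush lying flat; origin near its middle
- clip_block: bystander, leave alone: white plastic block with a brass bar, 44 x 28 x 22; origin: centre of its underside
Not all that is in view belongs to the job. Of the things shaped like the lid, the aluminium one is meant.

How it is judged:
On the way, in this order (a step that is already met when the one before it is completed fails the run):
1. the lid's front edge has been levered up over the catches by the lever, its handle rocked back at least 0.3 rad, the lid still lying in the catch box (z of lid_front in the frame of catch_box above 0.048 m and angle between lever's own z axis and vertical above 0.3 rad and horizontal distance between lid and catch_box below 0.02 m and distance between lever and lid_front below 0.04 m and contact force between the fingers and lid below 0.1 N), for 0.1 s.
2. the lever lies in its rest again, let go (x of lever in the frame of lever_rest between -0.012 and 0.012 m and y of lever in the frame of lever_rest between -0.01 and 0.01 m and z of lever in the frame of lever_rest below 0.044 m and angle between lever's own z axis and vertical between 0.4 and 0.8 rad and contact force between the fingers and lever below 0.1 N), for 0.2 s.
At the end, for the whole second after the job is handed in: the lid lies right way up on the open box, boss in the mouth: height within 2 mm, centred within 6 mm, level within 0.04 rad, turned from the box by less than 0.2 rad; the box upright; the lever in its rest within 10 mm, leaning 0.4 to 0.8 rad; all released and still (all of step 2 and z of lid in the frame of open_box between 0.043 and 0.047 m and horizontal distance between lid and open_box below 0.006 m and angle between each of lid, open_box's own z axis and vertical below 0.04 rad and angle between the x axis of lid and the x axis of open_box, either way round below 0.2 rad and linear speed of each of lid, lever below 0.02 m/s); the robot touches nothing.
It fails at once if the open box is pushed more than 30 mm or tipped (distance of open_box from where it was at the start of the episode above 0.03 m or angle between open_box's own z axis and vertical above 0.3 rad).
It fails at once if a bystander is moved more than 30 mm (distance of any of wire_reel, tape_roll, plug_shell, screwdriver, cleaner_jar, flux_brush, clip_block from where it was at the start of the episode above 0.03 m).
It also fails if it takes over 72 s, if anything falls off the work surface, if the arm or the gripper's body presses on something with over 40 N, if the wrist force passes 120 N, or if a joint passes its speed limit or range.

### The arm

A 7-joint arm with a two-finger parallel gripper is mounted at the origin on the work surface. World frame = base frame: x ahead of the robot, y to its left, z up, the work surface at z = 0. Lengths are in m, angles in rad, forces in N, time in s.
With the tool pointing down it reaches from about 0.4 to 0.9 m from the base axis. Payload 5.5 kg.
Tool frame: the origin (TCP) lies on the centre line of the jaws, within the pads' length; the fingertips stand 25 mm ahead of it and the grasp point (between the pads) lies 6 mm ahead of it; z points along the fingers, y is the direction in which the jaws open and shut (so a half turn about z gives the same grasp; the last joint's range is limited). The gripper opens to 85 mm and grips with 20 to 120 N. Pads are 22 mm wide; open, the fingers measure 114 mm over their backs; the gripper's body (76 mm by 85 mm) begins 54 mm behind the grasp point. The pads swing forward as they close: fully open they stand 13 mm farther back than shut.
Start: joints at [1.595, 0.501, -0.427, 1.55, 0.221, 1.138, -0.21], TCP at [0.154, -0.632, 0.256] pointing down, gripper open.
Joint ranges: [-2.88, 2.88], [-0.31, 2.03], [-1.54, 1.56], [0.2, 2.42], [-1.41, 4.55], [0.19, 2.02], [-2.57, 2.57]. Speed limits (rad/s): [2.57, 2.57, 3.14, 3.14, 3.14, 3.14, 3.14].

### API

Orientations are given as a unit quaternion [x, y, z, w].
In Python, from cell import robot gives the robot as it stands. The module is installed in compiled form; this text tells all that it offers.
- The arm moves only by the tool carry_out, never from a script. Its arguments are lists of equal length, an entry for each row: "grip": the opening, from 0 (shut) to 1 (fully open); "slide": the shift along the tool's x, y, z in mm, a list of three; "twist": the turn about the tool's z in degrees. A call has 1 to 12 rows; each row shifts and turns the commanded pose from where the row before left it, along the tool's axes as they then stand; what a row does not reach is not made up. A row lasts 1/8 s, in which the tool goes at most 62.5 mm and 10.7 degrees, less where a joint would pass 70% of its speed; a pose out of reach is approached as far as the arm can. A call is refused whole if a number of a shift passes 62.5 or a number of a turn 10.7, either way. A call with a gripper value outside its range is refused whole. The fingers move at their own pace and stop on an object; "grip_force" is the grip in N (left out, the last holds). Time passes only in rows, so rows that do not move let the fingers close. It gives the time, the measured TCP pose, the force and the opening at its end, in the units of the state.
- robot.get_state(): the state, without advancing time (a new reading comes with each control period).
- robot.camera(name): name is "scene" or "top" or "wrist"; returns a dict with "img" (400x640x3 uint8, red, green, blue), "z_map" (400x640 float32, m along the optical axis (not along the pixel's ray), 0 where there is no reading), "fov_y" (degrees; the focal length in pixels is half the picture's height over the tangent of half this angle, whatever the lens; pixels are square), "cx", "cy" (the principal point, pixels), "xyz" and "attitude" of the camera in the world. Camera axes: x right, y down, z forward; pixel columns grow to the right and rows downward; lengths in m; the calibration is good to about 2 mm. A picture is of the moment at which its call begins.
- robot.job_done(): hands the job in, once; it reports no verdict.
The state is a dict: "clock": time; "joints": joint angles; "joint_vel": joint speeds; "joint_torque": joint torques, N m; "ee_pos": TCP position; "orientation": TCP orientation; "ft_force": force on the tool from outside, world axes, zero at the start; "ft_torque": the same for the moment, N m; "gripper_width": finger opening in m.
Only numpy, scipy, OpenCV 4.12 (cv2) and the standard library are available. Lean on these libraries where they do the work, as an engineer would, in place of code of your own. Each camera call takes 0.05 s, during which the arm holds its last target. There are 200 camera calls.

## Working session

There is one attempt and no reset: what is moved stays moved. The work goes in short steps, Python scripts to look and compute and a tool call to move; the robot and the scene stay as the last step left them, time stands still between calls to the robot, and variables do not carry over. Pictures are saved under pics/ and viewed, about 8 in all and at most 12, crops included, and the job is handed in when it is done.

Besides the shell and the picture viewer there is one more tool, called after "Emit:" in YAML: its name, and indented under it one key for each argument. carry_out: Moves the arm, as the interface text tells. Its arguments: {"type":"object","properties":{"grip":{"type":"array"},"slide":{"type":"array"},"twist":{"type":"array"},"grip_force":{"type":"number"}},"required":["grip","slide","twist"]}

```bash
mkdir -p pics; cat > h.py <<'E'
import numpy as np, cv2
from cell import robot
from scipy.spatial.transform import Rotation as R
def shot(name,fn=None):
    c=robot.camera(name)
    if fn: cv2.imwrite('pics/'+fn,c['img'][:,:,::-1])
    np.savez('/tmp/'+name+'.npz',**{k:np.array(v) for k,v in c.items()})
    return c
def load(name): return dict(np.load('/tmp/'+name+'.npz'))
def cloud(c):
    f=200/np.tan(np.radians(float(c['fov_y']))/2)
    z=c['z_map'];v,u=np.mgrid[0:400,0:640]
    p=np.stack([(u-c['cx'])/f*z,(v-c['cy'])/f*z,z],-1)
    a=np.array(c['attitude'])
    M=a if a.shape==(3,3) else R.from_quat(a).as_matrix()
    return p@M.T+np.array(c['xyz'])
def ray(c,u,v,h):
    f=200/np.tan(np.radians(float(c['fov_y']))/2)
    a=np.array(c['attitude']); M=a if a.shape==(3,3) else R.from_quat(a).as_matrix()
    d=M@np.array([(u-c['cx'])/f,(v-c['cy'])/f,1]); o=np.array(c['xyz'])
    return o+d*(h-o[2])/d[2]
E
python3 - <<'E'
from h import *
for n in ('scene','top'):
    c=shot(n,n+'1.png'); print(n,c['fov_y'],c['xyz'],c['attitude'],c['z_map'].min(),c['z_map'].max())
s=robot.get_state(); print(s)
E
```

```text
scene 45.582453198026954 [1.06911757 0.74410442 0.88085602] [ 0.25189858  0.87131776 -0.40309436 -0.12193196] 0.0 3.9798768
top 46.229805606128835 [ 0.37692561 -0.05425275  1.08346554] [-0.69734459  0.71025557 -0.07426305  0.06109455] 0.0 2.0469549
{'clock': 0.1, 'joints': array([ 1.59518642,  0.50177896, -0.4268375 ,  1.55134791,  0.22081067,
        1.13826856, -0.21025723]), 'joint_vel': array([-0.00061239, -0.00196923, -0.00068678, -0.00309586, -0.00024769,
       -0.00217223,  0.00040004]), 'joint_torque': array([-1.07047896e-02, -5.70812094e+01, -5.83803177e+00, -2.81747031e+01,
        1.05057412e-02,  5.67017065e-03,  1.68097233e-05]), 'ee_pos': array([ 0.15359774, -0.63100096,  0.25534904]), 'orientation': array([ 9.92872025e-01,  1.19182132e-01, -6.48983629e-05, -8.69815830e-04]), 'ft_force': array([0.55067652, 0.76439944, 0.01970015]), 'ft_torque': array([-0.00432994, -0.00825065,  0.01214049]), 'gripper_width': 0.0852242315500605}
```

View pics/top1.png

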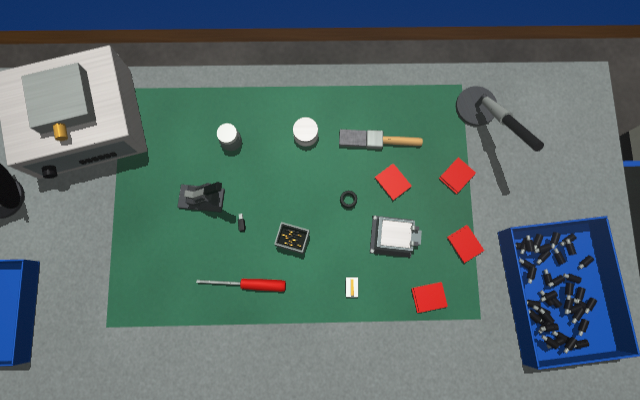

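View pics/scene1.png

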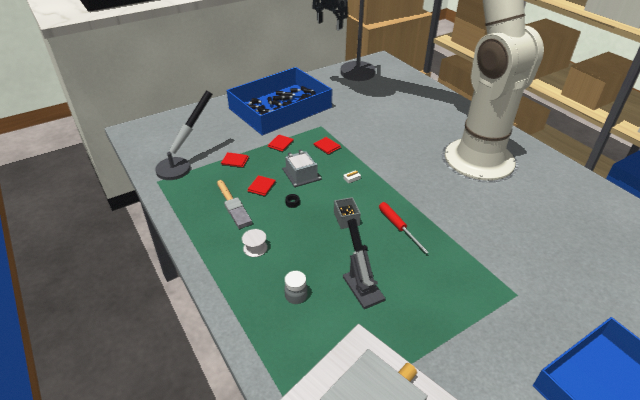

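```bash
python3 - <<'E'
from h import *
c=load('top');P=cloud(c)
for n,(u,v) in dict(mat=(250,250),box=(398,235),tape=(348,200),rest=(190,200)).items(): print(n,P[v,u].round(3))
def rect(u0,u1,v0,v1,z0,z1,name):
    p=P[v0:v1,u0:u1].reshape(-1,3); m=(p[:,2]>z0)&(p[:,2]<z1); q=p[m]
    r=cv2.minAreaRect(q[:,:2].astype(np.float32)*1000); print(name,len(q),r, q[:,2].mean().round(4)); return q
rect(365,430,205,262,.044,.060,'catch top')
rect(365,430,205,262,.025,.04,'step')
rect(270,315,215,260,.038,.05,'open')
rect(172,235,175,220,.004,.02,'restfoot')
q=rect(172,235,175,220,.08,.2,'handle'); print(q[q[:,2].argmax()],q[q[:,2].argmin()])
q=rect(172,235,175,220,.02,.08,'mid')
for f,n in (('top',(165,440,165,270)),('scene',(270,400,130,310))):
    im=load(f)['img'][n[2]:n[3],n[0]:n[1],::-1]; s=min(800/im.shape[1],600/im.shape[0]); cv2.imwrite(f'pics/{f}c.png',cv2.resize(im,None,fx=s,fy=s,interpolation=2))
E
```

```text
mat [ 0.485  0.1   -0.002]
box [ 0.508 -0.236  0.046]
tape [ 0.599 -0.13  -0.004]
rest [0.597 0.232 0.036]
catch top 1064 ((509.2816162109375, -234.38136291503906), (91.01238250732422, 68.24274444580078), 82.91588592529297) 0.0485
step 176 ((506.5667419433594, -239.306396484375), (102.08020782470703, 63.999732971191406), 82.62132263183594) 0.0336
open 163 ((507.31591796875, 2.145092010498047), (66.4910659790039, 52.34750747680664), 71.9860610961914) 0.0442
restfoot 528 ((613.5357055664062, 210.25125122070312), (99.16785430908203, 141.73379516601562), 0.03095761127769947) 0.0108
handle 264 ((601.005859375, 168.31459045410156), (60.779483795166016, 39.86092758178711), 81.96281433105469) 0.121
[0.59230276 0.14610635 0.16209563] [0.59191781 0.20028904 0.08024487]
mid 384 ((606.1204833984375, 207.84051513671875), (69.97085571289062, 40.60441207885742), 83.75315856933594) 0.049
```

View pics/topc.png

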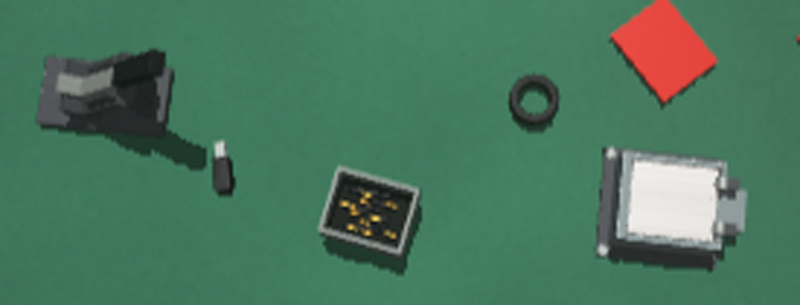

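Emit:
carry_out:
  grip: [1, 1, 1, 1, 1, 1, 1, 1, 1, 1, 1, 1]
  slide:
    - [35.5, -24, -8]
    - [35.5, -24, -8]
    - [35.5, -24, -8]
    - [35.5, -24, -8]
    - [35.5, -24, -8]
    - [35.5, -24, -8]
    - [35.5, -24, -8]
    - [35.5, -24, -8]
    - [35.5, -24, -8]
    - [35.5, -24, -8]
    - [35.5, -24, -8]
    - [35.5, -24, -8]
  twist: [0, 0, 0, 0, 0, 0, 0, 0, 0, 0, 0, 0]

```text
clock: 1.6
ee_pos: [0.5001, -0.2498, 0.3522]
orientation: [0.993, 0.119, -0.0, -0.0]
ft_force: [0.8, -0.3, 0.4]
gripper_width: 0.0856
```

Emit:
carry_out:
  grip: [1, 1, 1, 1, 1, 1, 1, 1]
  slide:
    - [0, 0, 0]
    - [0, 0, 0]
    - [0, 0, 0]
    - [0, 0, 0]
    - [0, 0, 0]
    - [0, 0, 0]
    - [0, 0, 0]
    - [0, 0, 0]
  twist: [-10, -10, -10, -10, -10, -10, -9, 0]

```text
clock: 2.6
ee_pos: [0.4993, -0.251, 0.3519]
orientation: [0.751, 0.66, 0.0, -0.0]
ft_force: [0.7, -0.2, -0.2]
gripper_width: 0.0851
```

```bash
python3 - <<'E'
from h import *
s=robot.get_state(); print(s['clock'],s['ee_pos'],R.from_quat(s['orientation']).as_matrix().round(3),s['joints'].round(2))
c=shot('wrist','w1.png'); print(c['xyz'],c['fov_y'])
E
```

```text
2.6 [ 0.4992656  -0.25095429  0.35188132] [[ 0.129  0.992 -0.001]
 [ 0.992 -0.129  0.001]
 [ 0.001 -0.001 -1.   ]] [ 1.13  0.34 -0.9   1.65  0.27  1.28  0.05]
[ 0.50949156 -0.17543686  0.47106594] 67.22757634388984
```

View pics/w1.png

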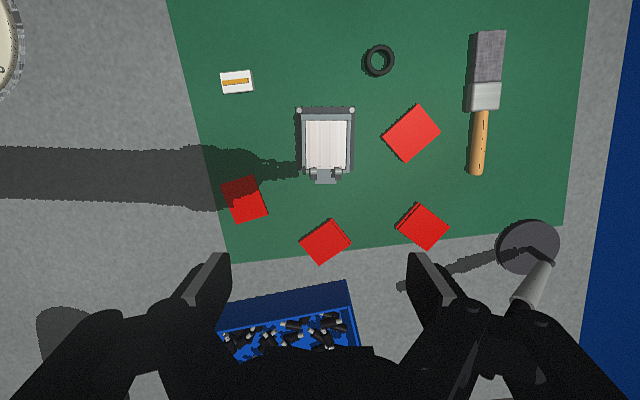

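```bash
python3 - <<'E'
from h import *
c=load('wrist');P=cloud(c)
im=c['img'][:,:,::-1].astype(np.uint8)
cr=im[90:200,270:380]; cv2.imwrite('pics/w1c.png',cv2.resize(cr,None,fx=5,fy=5,interpolation=2))
g=cr.min(2); m=(g>185).astype(np.uint8)
k=max(cv2.findContours(m,0,2)[0],key=cv2.contourArea)
r=cv2.minAreaRect(k); 
b=np.array([ray(c,u+270,v+90,.048) for u,v in cv2.boxPoints(r)]);print(r,b.round(4),b.mean(0))
e=[np.linalg.norm(b[i]-b[i-1]) for i in range(4)];print(e)
d=b[0]-b[1];print(np.degrees(np.arctan2(d[1],d[0])))
p=P[90:200,270:380].reshape(-1,3)
for z0,z1 in ((.045,.051),(.0515,.056),(.03,.037),(.003,.008)):
    q=p[(p[:,2]>z0)&(p[:,2]<z1)]
    if len(q)<8: continue
    print(z0,len(q),cv2.minAreaRect(q[:,:2].astype(np.float32)*1000),q.mean(0).round(4))
E
```

```text
((56.0, 54.5), (47.0, 40.0), 90.0) [[ 0.4903 -0.1949  0.048 ]
 [ 0.5444 -0.2019  0.048 ]
 [ 0.5378 -0.2667  0.048 ]
 [ 0.4812 -0.2593  0.048 ]] [ 0.51343328 -0.23067571  0.048     ]
[np.float64(0.06510219376236367), np.float64(0.05455113795432847), np.float64(0.06513150417041663), np.float64(0.05713266080848071)]
172.6377807485357
0.045 2251 ((511.6753234863281, -238.93142700195312), (82.22476196289062, 67.98159790039062), 82.61451721191406) [ 0.5128 -0.2307  0.0494]
0.0515 400 ((512.4872436523438, -234.21763610839844), (91.23091125488281, 67.02140045166016), 82.63455963134766) [ 0.5139 -0.2234  0.0543]
0.03 255 ((506.8044128417969, -277.4020080566406), (21.812904357910156, 29.88593864440918), 81.59138488769531) [ 0.5068 -0.2781  0.0355]
0.003 1866 ((512.0447387695312, -240.00399780273438), (167.4220733642578, 176.5224151611328), 82.6393814086914) [ 0.517  -0.2278  0.0047]
```

View pics/w1c.png

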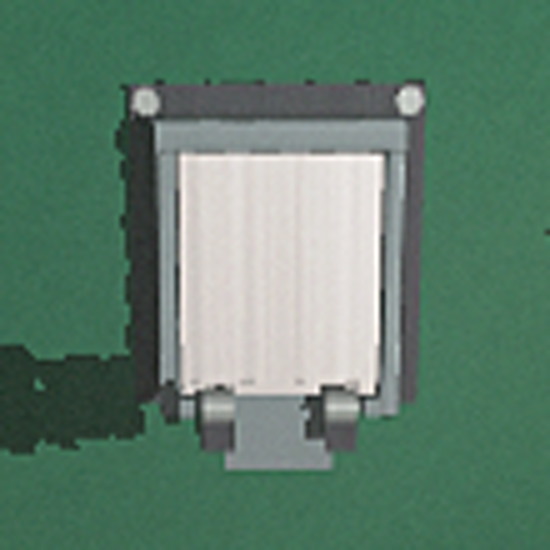

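Emit:
carry_out:
  grip: [1, 1, 1, 1, 1, 1, 1, 1, 1, 1]
  slide:
    - [41, 6, 0]
    - [41, 6, 0]
    - [41, 6, 0]
    - [41, 6, 0]
    - [41, 6, 0]
    - [41, 6, 0]
    - [41, 6, 0]
    - [41, 6, 0]
    - [41, 6, 0]
    - [0, 0, 0]
  twist: [0, 0, 0, 0, 0, 0, 0, 0, 0, 0]

```text
clock: 3.9
ee_pos: [0.5995, 0.1131, 0.3524]
orientation: [0.749, 0.662, 0.001, -0.001]
ft_force: [0.3, -0.5, 0.9]
gripper_width: 0.0854
```

```bash
python3 - <<'E'
from h import *
s=robot.get_state(); print(s['clock'],s['ee_pos'],s['joints'].round(2))
c=shot('wrist','w2.png'); print(c['xyz']); P=cloud(c)
p=P.reshape(-1,3); 
p=p[(abs(p[:,0]-.6)<.08)&(abs(p[:,1]-.2)<.09)]
for z0,z1 in ((.006,.016),(.03,.05),(.05,.08),(.08,.1),(.1,.12),(.12,.14),(.14,.17)):
    q=p[(p[:,2]>z0)&(p[:,2]<z1)]
    if len(q)<8: continue
    print(z0,len(q),cv2.minAreaRect(q[:,:2].astype(np.float32)*1000),q.mean(0).round(4))
E
```

```text
3.9 [0.59949348 0.11311278 0.3523566 ] [ 0.45  0.47 -0.95  1.53  0.39  1.34 -0.66]
[0.60927615 0.18847276 0.4716974 ]
0.006 1364 ((598.02392578125, 184.31118774414062), (178.69029235839844, 78.12835693359375), 68.1310043334961) [0.6045 0.2172 0.0136]
0.03 568 ((611.7578735351562, 228.70655822753906), (30.443201065063477, 40.0216178894043), 82.95787048339844) [0.6123 0.2304 0.0418]
0.05 535 ((609.3104248046875, 208.69537353515625), (68.11481475830078, 39.28557586669922), 85.52198028564453) [0.6097 0.2075 0.0654]
0.08 435 ((606.9579467773438, 190.44488525390625), (22.335569381713867, 39.50768280029297), 82.93106079101562) [0.6068 0.1902 0.089 ]
0.1 146 ((606.4429931640625, 180.91122436523438), (13.086190223693848, 17.03679847717285), 84.79238891601562) [0.6063 0.1817 0.1126]
0.12 232 ((604.646484375, 169.48690795898438), (15.071768760681152, 17.865137100219727), 82.91734313964844) [0.6047 0.1696 0.1304]
0.14 410 ((602.4594116210938, 150.96766662597656), (24.639516830444336, 17.243574142456055), 83.3845443725586) [0.6026 0.1517 0.1541]
```

View pics/w2.png

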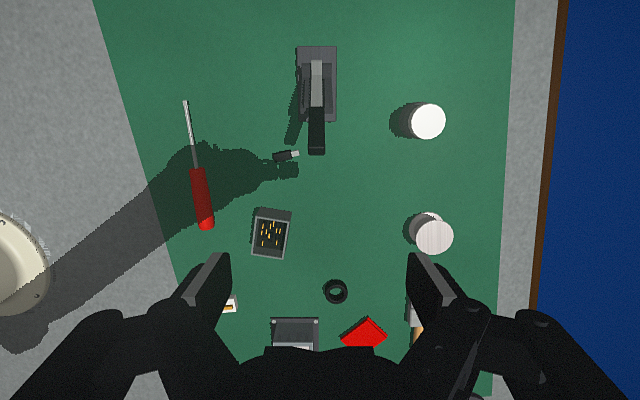

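Emit:
carry_out:
  grip: [1, 1, 1, 1, 1, 1, 0.5, 0, 0, 0, 0, 0]
  slide:
    - [9, -0.5, 36]
    - [9, -0.5, 36]
    - [9, -0.5, 36]
    - [9, -0.5, 36]
    - [8, 0, 40]
    - [8, 0, 36]
    - [0, 0, 0]
    - [0, 0, 0]
    - [0, 0, 0]
    - [0, 0, 0]
    - [0, 0, 0]
    - [0, 0, 0]
  twist: [0, 0, 0, 0, 0, 0, 0, 0, 0, 0, 0, 0]
  grip_force: 25

```text
clock: 5.45
ee_pos: [0.6053, 0.1597, 0.1339]
orientation: [0.751, 0.66, 0.0, 0.001]
ft_force: [-1.5, -3.2, 6.6]
gripper_width: 0.018
```

```bash
python3 - <<'E'
from h import *
s=robot.get_state(); print(s['ee_pos'],s['gripper_width'],s['ft_force'],s['ft_torque'])
c=shot('wrist','w3.png')
E
```

```text
[0.60525406 0.15972274 0.13385979] 0.017969738269588018 [-1.4528801  -3.20811298  6.58543403] [-0.18343275  0.53129486  0.12899225]
```

Emit:
carry_out:
  grip: [0, 0, 0, 0, 0, 0, 0, 0, 0, 0]
  slide:
    - [1, 0, -2]
    - [-5, 0, -9]
    - [-8, 0, -12]
    - [-8, 0, -12]
    - [-8, 0, -12]
    - [-8, 0, -12]
    - [-8, 0, -12]
    - [-6, 0, -12]
    - [0, 0, -15]
    - [0, 0, 0]
  twist: [0, 0, 0, 0, 0, 0, 0, 0, 0, 0]

```text
clock: 6.75
ee_pos: [0.5992, 0.1112, 0.2321]
orientation: [0.751, 0.661, 0.001, 0.001]
ft_force: [0.3, 1.0, -1.5]
gripper_width: 0.0181
```

```bash
python3 - <<'E'
from h import *
s=robot.get_state(); print(s['ee_pos'],s['gripper_width'],s['ft_force'],s['ft_torque'])
c=shot('scene');P=cloud(c)
e=s['ee_pos']; g=e-[0,0,.006]
import sys
u=np.array([np.cos(np.radians(83)),np.sin(np.radians(83)),0])
p=P.reshape(-1,3); d=p-g; a=d@u; b=d@np.array([-u[1],u[0],0])
m=(abs(b)<.014)&(a>-.06)&(a<.13)&(p[:,2]>.03)&(d[:,2]<-.02)
for h in range(-130,-20,10):
    k=m&(d[:,2]*1000>h)&(d[:,2]*1000<h+10)
    if k.sum(): print(h,k.sum(),(a[k]*1000).round(0).min(),np.median(a[k]*1000).round(1),(a[k]*1000).max().round(0), (b[k]*1000).mean().round(1))
im=c['img'][140:330,300:430,::-1]; cv2.imwrite('pics/s3.png',cv2.resize(im,None,fx=3,fy=3,interpolation=2))
E
```

```text
[0.59923723 0.11119563 0.23205549] 0.018101794938011152 [ 0.27538366  1.04440226 -1.45515278] [-0.00596543  0.01977045  0.04729714]
-100 7 61.0 64.1 67.0 -3.5
-90 61 53.0 65.8 83.0 -2.2
-80 40 47.0 55.4 82.0 -2.5
-70 37 40.0 48.8 55.0 -2.9
-60 40 35.0 42.2 48.0 -2.3
-50 40 24.0 35.1 42.0 -1.5
-40 39 21.0 27.5 33.0 -2.7
-30 40 13.0 23.3 28.0 -2.7
```

View pics/s3.png

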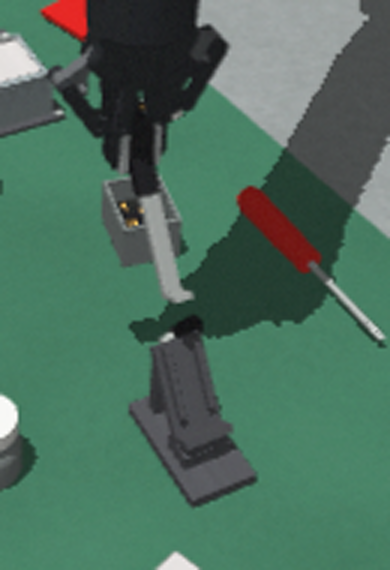

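Emit:
carry_out:
  grip: [0, 0, 0, 0, 0, 0, 0, 0, 0, 0, 0, 0]
  slide:
    - [-48, -3.5, -8]
    - [-48, -3.5, -8]
    - [-48, -3.5, -8]
    - [-48, -3.5, -8]
    - [-48, -3.5, -8]
    - [-48, -3.5, -8]
    - [-48, -3.5, -8]
    - [-48, -3.5, -8]
    - [-48, -3.5, -8]
    - [-48, -3.5, -8]
    - [-48, -3.5, -8]
    - [-43, -3, -8]
  twist: [0, 0, 0, 0, 0, 0, 0, 0, 0, 0, 0, 0]

```text
clock: 8.3
ee_pos: [0.4838, -0.4522, 0.3256]
orientation: [0.751, 0.66, -0.0, -0.001]
ft_force: [-0.8, 0.2, -1.2]
gripper_width: 0.0175
```

```bash
python3 - <<'E'
from h import *
s=robot.get_state(); print(s['clock'],s['ee_pos'],s['orientation'],s['joints'].round(2))
c=shot('wrist','w4.png');P=cloud(c);print(c['xyz'])
o=np.array([.513,-.2295,0]);t=np.radians(82.6);ex=np.array([np.cos(t),np.sin(t),0]);ey=np.array([-ex[1],ex[0],0])
d=P.reshape(-1,3)-o;B=np.stack([d@ex,d@ey,d[:,2]],-1)*1000
np.set_printoptions(suppress=True,linewidth=150)
k=(abs(B[:,1])<9)&(B[:,0]>-80)&(B[:,0]<-20)&(B[:,2]<70)
q=B[k]; q=q[np.argsort(q[:,0])]
for x in range(-80,-20,3):
    w=q[(q[:,0]>=x)&(q[:,0]<x+3)]
    if len(w): print(x,len(w),np.percentile(w[:,2],[0,25,50,75,100]).round(1))
for z0,z1,n in ((31,37,'step'),(52,57,'lip/catch'),(45,51,'lid')):
    w=B[(B[:,2]>z0)&(B[:,2]<z1)&(abs(B[:,0])<75)&(abs(B[:,1])<50)]; print(n,cv2.minAreaRect(w[:,:2].astype(np.float32)))
cv2.imwrite('pics/w4c.png',cv2.resize(c['img'][:230,200:500,::-1],None,fx=2.6,fy=2.6,interpolation=2))
E
```

```text
8.3 [ 0.48379446 -0.45215585  0.32562643] [ 7.50869658e-01  6.60450173e-01 -6.11289865e-05 -5.67279196e-04] [ 1.26  0.57 -0.84  1.42  0.42  1.34  0.27]
[ 0.49399555 -0.37660813  0.44485587]
-80 26 [0.2 1.6 2.  2.3 4.3]
-77 38 [0.8 1.7 2.  2.5 3.6]
-74 25 [0.7 1.8 2.1 2.5 3.2]
-71 39 [0.8 1.5 1.9 2.6 3.9]
-68 28 [0.1 1.3 2.1 3.  4.3]
-65 42 [0.1 1.4 2.  2.5 3.8]
-62 112 [-0.3  5.7 18.7 28.8 37.1]
-59 49 [ 0.3 34.3 35.2 35.9 38. ]
-56 42 [34.2 35.1 35.5 36.  37.3]
-53 45 [34.1 35.1 35.7 36.1 38.2]
-50 45 [33.8 34.9 35.6 36.4 37.6]
-47 44 [34.1 35.4 35.9 36.5 38. ]
-44 42 [34.4 35.2 35.7 36.3 37.7]
-41 42 [33.7 34.9 35.7 36.3 37.2]
-38 42 [34.  35.2 35.8 36.5 47.7]
-35 57 [34.  35.6 44.7 45.8 47.3]
-26 14 [4.7 6.1 6.5 6.8 7.8]
step ((-46.67089080810547, 0.37126922607421875), (67.10395812988281, 26.561403274536133), 89.93136596679688)
lip/catch ((-43.32980728149414, 0.2645263671875), (43.44822311401367, 14.533951759338379), 89.81285095214844)
lid ((-41.73905563354492, 0.2003021240234375), (16.6660213470459, 66.54309844970703), 0.2314125895500183)
```

View pics/w4c.png

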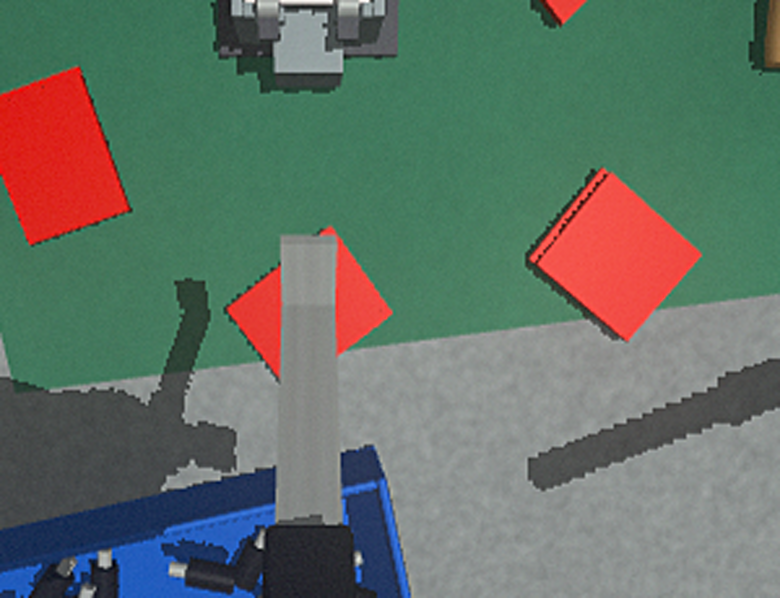

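```bash
cat >> h.py <<'E'
np.set_printoptions(suppress=True,linewidth=150)
O=np.array([.513,-.2295,0]);t=np.radians(82.6);EX=np.array([np.cos(t),np.sin(t),0]);EY=np.array([-EX[1],EX[0],0])
def tobox(p):
    d=np.asarray(p)-O; return np.stack([d@EX,d@EY,d[...,2]],-1)*1000
def lever(c,s,h0=-20):
    "box-frame offsets of lever pixels from grasp point"
    P=cloud(c).reshape(-1,3); g=tobox(s['ee_pos']-[0,0,.006]); B=tobox(P)-g
    k=(abs(B[:,1])<12)&(B[:,2]<h0)&(B[:,2]>-125)&(B[:,0]>-10)&(B[:,0]<100)
    return g,B[k]
E
python3 - <<'E'
from h import *
s=robot.get_state();c=load('wrist');g,q=lever(c,s); print('grasp',g)
for h in range(-120,-20,10):
    w=q[(q[:,2]>=h)&(q[:,2]<h+10)]
    if len(w): print(h,len(w),w[:,0].min().round(),np.median(w[:,0]).round(1),w[:,0].max().round(1),w[:,1].min().round(1),w[:,1].max().round(1))
P=cloud(load('top')).reshape(-1,3);k=(P[:,2]>.03)&(P[:,2]<.2)&(P[:,1]<-.36)&(P[:,1]>-.7)&(P[:,0]<.75);B=tobox(P[k]);print(B[:,0].max(),np.percentile(B[:,2],[50,99]));k=B[:,0]>-190;print(B[k][::15])
E
```

```text
grasp [-232.82428608    2.10571166  320.0269283 ]
-90 585 70.0 79.6 93.3 -9.2 4.7
-80 443 63.0 69.7 93.2 -9.2 4.5
-70 297 56.0 60.3 64.6 -9.1 4.7
-60 319 50.0 53.6 57.8 -9.3 4.5
-50 378 42.0 46.8 51.6 -9.2 4.7
-40 433 35.0 39.9 45.0 -9.4 4.6
-30 368 31.0 35.2 37.4 -11.1 6.6
-197.56916633255997 [ 49.59754326 190.67134212]
[]
```

Emit:
carry_out:
  grip: [0, 0, 0, 0, 0, 0, 0, 0]
  slide:
    - [11, 0, 30]
    - [11, 0, 30]
    - [11, 0, 30]
    - [11, 0, 30]
    - [11, 0, 30]
    - [11, 0, 30]
    - [2, 0, 36]
    - [0, 0, 0]
  twist: [0, 0, 0, 0, 0, 0, 0, 0]

```text
clock: 9.35
ee_pos: [0.4911, -0.381, 0.107]
orientation: [0.75, 0.661, -0.001, -0.003]
ft_force: [-1.1, -0.9, -1.0]
gripper_width: 0.0179
```

```bash
python3 - <<'E'
from h import *
s=robot.get_state();c=shot('wrist','w5.png');g,q=lever(c,s,-40); print('grasp',g,s['ft_force'])
w=q[q[:,0]>80]+g; print(w[:,0].max(),np.percentile(w,[5,50,95],axis=0))
for h in range(-110,-40,10):
    w=q[(q[:,2]>=h)&(q[:,2]<h+10)]
    if len(w): print(h,len(w),np.median(w[:,0]).round(1),w[:,0].max().round(1))
E
```

```text
grasp [-153.02581396    2.18394439  100.97570289] [-1.11792022 -0.90045078 -0.95730257]
-53.031010668985076 [[-71.61049527  -8.6091559    1.22568724]
 [-59.6943257    1.97333425  22.73938219]
 [-53.74096543  13.07121785  36.46300338]]
-110 95 69.2 93.4
-100 1320 70.9 93.5
-90 649 70.2 93.5
-80 565 79.1 93.6
-70 811 94.6 100.0
-60 328 46.0 50.3
-50 378 39.0 43.4
```

Emit:
carry_out:
  grip: [0, 0, 0, 0, 0, 0, 0, 0, 0, 0]
  slide:
    - [6, 0, 0]
    - [6.5, 0, -6]
    - [6.5, 0, -6]
    - [7.5, 0, -5]
    - [7.5, 0, -5]
    - [8, 0, -4]
    - [8, 0, -3.5]
    - [8, 0, -2.5]
    - [7, 0, -2]
    - [0, 0, 0]
  twist: [0, 0, 0, 0, 0, 0, 0, 0, 0, 0]
  grip_force: 20

```text
clock: 10.65
ee_pos: [0.5016, -0.3171, 0.1442]
orientation: [0.75, 0.661, 0.0, -0.001]
ft_force: [-0.5, -0.4, -1.6]
gripper_width: 0.0177
```

```bash
python3 - <<'E'
from h import *
s=robot.get_state();g=tobox(s['ee_pos']-[0,0,.006]); print('grasp',g,s['ft_force'],s['ft_torque'])
for n in('wrist','scene'):
    c=shot(n); B=tobox(cloud(c).reshape(-1,3))-g
    k=(abs(B[:,1])<11)&(B[:,2]<-30)&(B[:,2]>-125)&(B[:,0]>-30)&(B[:,0]<50)
    q=B[k]
    for h in range(-120,-30,10):
        w=q[(q[:,2]>=h)&(q[:,2]<h+10)]
        if len(w): print(n,h,len(w),np.percentile(w[:,0],[0,10,50,90,100]).round(1),np.median(w[:,1]).round(1))
    if n=='scene':
        f=cv2.resize(c['img'][60:240,210:390,::-1],None,fx=3,fy=3,interpolation=2); cv2.imwrite('pics/s5.png',f)
E
```

```text
grasp [-88.33285159  -0.02074567 138.20572722] [-0.46846546 -0.43093732 -1.64797701] [-0.06299959 -0.06485103  0.02702493]
wrist -110 1224 [ 9.5 13.2 33.5 46.4 50. ] -0.3
wrist -100 90 [ 8.7  9.   9.5  9.9 49.7] -1.1
wrist -90 94 [8.1 8.3 8.7 9.1 9.4] -0.4
wrist -80 113 [7.2 7.6 8.  8.4 8.9] -0.4
wrist -70 130 [6.3 6.7 7.2 7.7 8. ] -0.4
wrist -60 145 [5.7 5.9 6.4 6.9 7.2] -1.0
wrist -50 169 [4.5 5.3 5.6 6.2 6.6] -0.4
wrist -40 99 [4.9 5.3 7.3 7.9 8.2] -0.4
scene -120 10 [-1.9  2.9  5.6 16.7 16.7] 2.7
scene -110 20 [ 3.2  4.2 27.5 35.5 40.4] -0.1
scene -100 14 [ 4.1  4.8  7.6 11.  11.7] -2.1
scene -90 15 [ 3.8  4.1  6.   8.4 14.4] -1.2
scene -80 16 [ 1.1  2.1  6.1  9.2 12.9] 0.3
scene -70 15 [-4.1  0.2  4.9  7.3  7.7] -2.8
scene -60 13 [-0.5  1.3  3.5  5.6  7.7] -4.1
scene -50 15 [-0.   1.4  4.4  7.3  7.9] -3.0
scene -40 16 [-2.9  1.7  4.9  6.7  8. ] -2.7
```

View pics/s5.png

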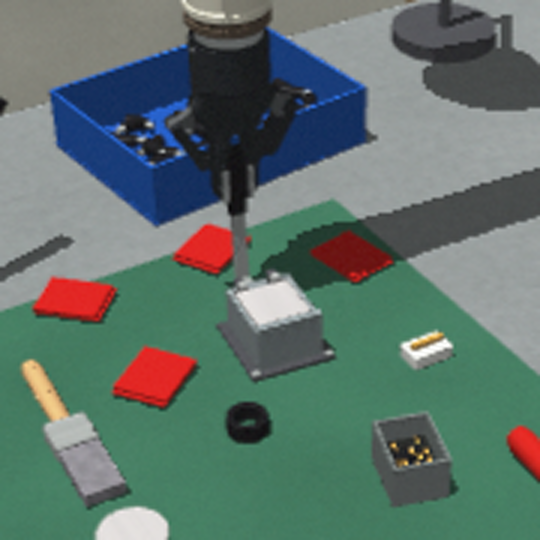

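```bash
python3 - <<'E'
from h import *
s=robot.get_state();g=tobox(s['ee_pos']-[0,0,.006]); print('grasp',g)
c=load('wrist'); B=tobox(cloud(c).reshape(-1,3))-g
for a in range(10,40,2):
    k=(abs(B[:,1])<6)&(B[:,0]>=a)&(B[:,0]<a+2)&(B[:,2]<-60)
    if k.any(): print(a,k.sum(),np.percentile(B[k,2],[10,50,90]).round(1))
E
```

```text
grasp [-88.63867948   0.43703239 137.6957134 ]
10 87 [-108.1 -104.3  -97.7]
12 37 [-108.4 -107.7 -106.9]
14 37 [-108.  -107.4 -107. ]
16 32 [-108.6 -107.4 -106.4]
18 42 [-108.  -107.  -106.3]
20 32 [-107.4 -107.  -106.3]
22 37 [-107.6 -107.  -106.4]
24 38 [-107.4 -106.6 -106. ]
26 32 [-107.6 -106.7 -106. ]
28 26 [-106.6 -104.3 -101.5]
30 32 [-102.9 -101.8 -101. ]
32 44 [-103.  -102.1 -101.1]
34 41 [-103.  -102.3 -101.2]
36 34 [-102.9 -102.2 -101.4]
38 45 [-102.9 -101.9 -101.1]
```

Emit:
carry_out:
  grip: [0, 0, 0, 0, 0]
  slide:
    - [-2, 0, -4]
    - [0, 0, -9]
    - [10, 0, 0]
    - [10, 0, 0]
    - [0, 0, 0]
  twist: [0, 0, 0, 0, 0]

```text
clock: 11.38
ee_pos: [0.504, -0.299, 0.1574]
orientation: [0.75, 0.662, 0.0, -0.0]
ft_force: [-0.7, -0.1, -0.6]
gripper_width: 0.0175
```

```bash
cat > foot.py <<'E'
from h import *
s=robot.get_state();g=tobox(s['ee_pos']-[0,0,.006]); print('grasp',g,s['ft_force'])
c=shot('wrist','wf.png'); B=tobox(cloud(c).reshape(-1,3))
for a in range(int(g[0])+8,int(g[0])+46,3):
    k=(abs(B[:,1])<6)&(B[:,0]>=a)&(B[:,0]<a+3)&(B[:,2]<75)&(B[:,2]>25)
    if k.any(): print(a,k.sum(),np.percentile(B[k,2],[10,50,90]).round(1))
k=(abs(B[:,1])>8.5)&(abs(B[:,1])<10.5)&(B[:,0]>-58)&(B[:,0]<-45)&(B[:,2]<40); print('step',np.median(B[k,2]))
w=B[(B[:,0]>g[0])&(B[:,0]<g[0]+25)&(abs(B[:,1])<15)&(B[:,2]>60)&(B[:,2]<100)]
print('lat',w[:,1].min(),w[:,1].max()); p=np.polyfit(w[:,2],w[:,0],1); print('lean',-p[0])
E
python3 foot.py
```

```text
grasp [-70.04785784  -0.06635186 151.36214045] [-0.74766617 -0.0529683  -0.55319828]
-62 250 [46.  59.5 72.2]
-59 54 [42.3 43.2 44.1]
-56 53 [42.4 43.3 44.1]
-53 55 [42.5 43.6 44.5]
-50 61 [43.1 43.8 44.7]
-47 54 [43.2 43.9 44.8]
-44 88 [35.5 44.  44.9]
-41 54 [34.7 35.6 36.5]
-38 28 [34.9 35.5 36.3]
-35 48 [45.2 46.2 46.9]
-32 50 [45.9 49.1 50.3]
-29 63 [48.7 49.5 50.1]
-26 62 [48.7 49.7 50.3]
step 35.62894290289881
lat -7.684673051113077 6.283428006894843
lean 0.07458007803077715
```

Emit:
carry_out:
  grip: [0, 0, 0, 0, 0, 0]
  slide:
    - [0, 0, 2.5]
    - [5.5, 0, 0]
    - [5.5, 0, 0]
    - [5.5, 0, 0]
    - [5.5, 0, 0]
    - [0, 0, 0]
  twist: [0, 0, 0, 0, 0, 0]

```text
clock: 12.18
ee_pos: [0.5068, -0.2783, 0.1549]
orientation: [0.75, 0.661, 0.0, 0.0]
ft_force: [0.2, -0.9, -1.8]
gripper_width: 0.0172
```

```bash
python3 foot.py
```

```text
grasp [-49.16978896  -0.10721466 148.94696594] [ 0.23041102 -0.85741741 -1.80266136]
-41 251 [41.7 56.1 68.3]
-38 30 [39.9 40.6 41.7]
-35 48 [45.2 46.1 46.9]
-32 45 [46.1 49.5 50.1]
-29 57 [48.7 49.5 50.3]
-26 66 [48.8 49.8 50.4]
-23 60 [48.5 49.4 50.4]
-20 60 [48.6 49.6 50.3]
-17 62 [48.8 49.5 50.3]
-14 64 [48.9 49.6 50.3]
-11 64 [49.  49.7 50.5]
-8 64 [48.6 49.7 50.4]
-5 64 [48.8 49.5 50.4]
step 35.68935004284221
lat -7.769415835573201 6.222492587684955
lean 0.07388367665150004
```

Emit:
carry_out:
  grip: [0, 0, 0, 0, 0, 0, 0, 0]
  slide:
    - [0, 0, 1]
    - [-7.5, 0, 0.5]
    - [-7.5, 0, 1]
    - [-8, 0, 2]
    - [-8, 0, 2]
    - [-8, 0, 3]
    - [-8, 0, 3.5]
    - [0, 0, 0]
  twist: [0, 0, 0, 0, 0, 0, 0, 0]
  grip_force: 30

```text
clock: 13.22
ee_pos: [0.5004, -0.3274, 0.1414]
orientation: [0.751, 0.66, -0.0, 0.0]
ft_force: [0.7, -0.8, 2.0]
gripper_width: 0.0175
```

```bash
python3 foot.py
```

```text
grasp [-98.73319346  -0.07553474 135.3961356 ] [ 0.73134882 -0.7880888   1.95814725]
-63 34 [73.3 74.1 74.8]
-60 118 [68.3 70.8 72.8]
-57 118 [61.9 64.8 67.7]
-54 97 [56.6 58.8 61. ]
step 35.73354113885932
lat -7.249046429916083 5.669324725530995
lean 0.13071422187995096
```

```bash
cat > lid.py <<'E'
from h import *
import sys
s=robot.get_state();g=tobox(s['ee_pos']-[0,0,.006]); print(s['clock'],'grasp',g,s['ft_force'])
c=shot('wrist','wl.png'); B=tobox(cloud(c).reshape(-1,3))
for a in range(-70,45,5):
    k=(abs(B[:,1])<7)&(B[:,0]>=a)&(B[:,0]<a+5)&(B[:,2]<110)&(B[:,2]>25)
    k2=(abs(B[:,1])<25)&(abs(B[:,1])>22)&(B[:,0]>=a)&(B[:,0]<a+5)&(B[:,2]<110)&(B[:,2]>25)
    print(a,np.percentile(B[k,2],[10,50,90]).round(1) if k.any() else '-',np.median(B[k2,2]).round(1) if k2.any() else '-')
E
python3 lid.py
```

```text
13.275 grasp [-98.47149014  -0.05163447 135.52579022] [ 1.34399995  0.33075424 -0.43689134]
-70 [84.4 88.6 92.4] -
-65 [74.4 78.6 82.4] -
-60 [64.9 68.7 72.7] -
-55 [54.6 59.  63.1] 52.0
-50 [45.  48.9 53.1] 52.2
-45 [41.4 42.6 43.8] 48.7
-40 [43.1 44.6 45.8] 48.9
-35 [46.5 52.5 53.5] 52.4
-30 [54.5 55.5 56.4] 55.6
-25 [54.5 55.3 56.1] 55.3
-20 [53.9 55.  55.8] 54.8
-15 [53.8 54.6 55.6] 54.6
-10 [53.3 54.2 55.1] 54.2
-5 [53.  53.8 54.8] 53.8
0 [52.7 53.5 54.3] 53.3
5 [52.2 53.1 54. ] 53.1
10 [51.8 52.7 53.5] 52.6
15 [51.5 52.4 53.2] 52.3
20 [51.1 52.1 52.9] 52.0
25 [50.7 51.6 52.5] 51.5
30 [50.6 52.5 56. ] 52.4
35 [54.9 55.5 56.4] 55.5
40 - -
```

Emit:
carry_out:
  grip: [0, 0, 0, 0, 0, 0]
  slide:
    - [-6.5, 0, 4]
    - [-6.5, 0, 4]
    - [-6.5, 0, 5]
    - [-6.5, 0, 5]
    - [0, 0, 0]
    - [0, 0, 0]
  twist: [0, 0, 0, 0, 0, 0]

```text
clock: 14.08
ee_pos: [0.4971, -0.3521, 0.1238]
orientation: [0.751, 0.66, -0.0, 0.0]
ft_force: [-0.1, -1.6, 2.0]
gripper_width: 0.0175
```

```bash
python3 lid.py
```

```text
14.075 grasp [-123.60163721   -0.01234261  117.76640944] [-0.12806822 -1.64552681  2.00780362]
-70 [64.6 67.  69.3] -
-65 [59.5 61.5 63.7] -
-60 [53.9 56.2 58.4] -
-55 [48.  50.6 53.1] -
-50 [42.6 45.  47.2] 51.9
-45 [42.1 44.3 46.4] 48.8
-40 [46.8 49.1 50.9] 48.7
-35 [51.6 56.4 57.5] 56.6
-30 [57.5 59.4 60.5] 59.6
-25 [58.  58.9 59.8] 58.9
-20 [57.1 58.  59. ] 57.9
-15 [56.3 57.2 58.1] 57.2
-10 [55.5 56.5 57.4] 56.4
-5 [54.8 55.7 56.6] 55.6
0 [53.8 54.9 55.8] 54.8
5 [53.3 54.3 55. ] 54.2
10 - -
15 - -
20 - -
25 - -
30 - -
35 - -
40 - -
```

Emit:
carry_out:
  grip: [0, 0, 0, 0, 0, 0, 0, 0, 0]
  slide:
    - [6, 0, -4.5]
    - [6, 0, -4]
    - [0, 0, -0.5]
    - [-7, 0, 0]
    - [-8, 0, 0]
    - [-10, 0, -2]
    - [-12, 0, -8]
    - [-12, 0, -12]
    - [0, 0, 0]
  twist: [0, 0, 0, 0, 0, 0, 0, 0, 0]

```text
clock: 15.25
ee_pos: [0.4929, -0.3905, 0.1564]
orientation: [0.752, 0.66, 0.0, 0.002]
ft_force: [-0.3, -0.1, -1.6]
gripper_width: 0.0179
```

```bash
python3 lid.py; python3 - <<'E'
from h import *
s=robot.get_state();g=tobox(s['ee_pos']-[0,0,.006]);c=load('wrist'); B=tobox(cloud(c).reshape(-1,3))-g
w=B[(B[:,0]>15)&(B[:,0]<80)&(abs(B[:,1])<10)&(B[:,2]<-25)&(B[:,2]>-85)]
print('lean',np.arctan(-np.polyfit(w[:,2],w[:,0],1)[0]),np.percentile(w[:,1],[2,98]))
for h in range(-110,-20,10):
    k=w[(w[:,2]>=h)&(w[:,2]<h+10)]
    if len(k): print(h,len(k),np.median(k[:,0]))
E
```

```text
15.25 grasp [-162.28863615   -0.80141757  150.40936443] [-0.34840936 -0.05911538 -1.63587775]
-70 [84.1 85.3 86.5] -
-65 - -
-60 [30.4 35.6 36.5] -
-55 [34.7 35.6 36.4] 48.4
-50 [34.7 35.6 36.6] 52.1
-45 [34.5 35.5 36.5] 44.1
-40 [34.7 36.  57.8] 49.8
-35 [35.7 57.7 60.8] 58.2
-30 [58.8 59.7 60.5] 59.8
-25 [58.2 58.9 60. ] 59.4
-20 - -
-15 - -
-10 - -
-5 - -
0 - -
5 - -
10 - -
15 - -
20 - -
25 - -
30 - -
35 - -
40 - -
lean 0.742066546516014 [-7.89351928  5.49585886]
-80 268 76.05993814266179
-70 363 67.85786766833982
-60 412 59.05951514156279
-50 453 49.78749547661273
-40 519 40.7977610774024
-30 291 34.09371496650995
```

Emit:
carry_out:
  grip: [0, 0, 0, 0, 0, 0, 0, 0, 0, 0]
  slide:
    - [0, 0, 18]
    - [0, 0, 18]
    - [0, 0, 18]
    - [5, 0, 0]
    - [6, 0, 0]
    - [3.5, 0, -4]
    - [3.5, 0, -4]
    - [3.5, 0, -4]
    - [0, 0, 0]
    - [0, 0, 0]
  twist: [0, 0, 0, 0, 0, 0, 0, 0, 0, 0]

```text
clock: 16.55
ee_pos: [0.4959, -0.367, 0.1133]
orientation: [0.751, 0.661, 0.0, 0.001]
ft_force: [-1.6, -3.3, 1.3]
gripper_width: 0.0176
```

Emit:
carry_out:
  grip: [0, 0, 0, 0, 0, 0]
  slide:
    - [-10, 0, -2]
    - [-5, 0, -35]
    - [0, 0, -45]
    - [0, 0, -45]
    - [0, 0, -45]
    - [0, 0, 0]
  twist: [0, 0, 0, 0, 0, 0]

```text
clock: 17.3
ee_pos: [0.4963, -0.3818, 0.2891]
orientation: [0.751, 0.661, 0.002, 0.004]
ft_force: [-0.3, 1.2, -1.5]
gripper_width: 0.0176
```

```bash
cat > lean.py <<'E'
from h import *
s=robot.get_state();g=tobox(s['ee_pos']-[0,0,.006]);c=shot('wrist','wq.png'); B=tobox(cloud(c).reshape(-1,3))-g
print(s['clock'],s['ee_pos'],'grasp',g,s['orientation'])
w=B[(B[:,0]>15)&(B[:,0]<110)&(abs(B[:,1])<10)&(B[:,2]<-25)&(B[:,2]>-120)]
for h in range(-120,-20,10):
    k=w[(w[:,2]>=h)&(w[:,2]<h+10)]
    if len(k): print(h,len(k),np.median(k[:,0]).round(1),np.percentile(k[:,1],[2,98]).round(1))
k=w[(w[:,2]>-70)&(w[:,2]<-40)]; print('lean',np.arctan(-np.polyfit(k[:,2],k[:,0],1)[0]))
E
python3 lean.py
```

```text
17.3 [ 0.49632187 -0.38180647  0.28908498] grasp [-153.1860004    -3.07718454  283.08498197] [0.75052468 0.66083087 0.0017351  0.00350021]
-90 652 66.5 [-7.7  5.8]
-80 336 54.8 [-7.4  5.6]
-70 276 47.3 [-7.8  5.7]
-60 306 41.1 [-7.5  5.9]
-50 348 34.9 [-7.7  5.7]
-40 401 28.7 [-7.3  6. ]
-30 146 24.6 [-7.6  5.8]
lean 0.5589675339227519
```

Emit:
carry_out:
  grip: [0, 0, 0, 0, 0, 0, 0, 0, 0, 0, 0, 0]
  slide:
    - [44, 3.6, 0]
    - [45, 3.6, 0]
    - [45, 3.6, 0]
    - [45, 3.6, 0]
    - [45, 3.6, 0]
    - [45, 3.6, 0]
    - [45, 3.6, 0]
    - [45, 3.6, 0]
    - [45, 3.6, 0]
    - [45, 3.6, 0]
    - [45, 3.6, 0]
    - [0, 0, 0]
  twist: [0, 0, 0, 0, 0, 0, 0, 0, 0, 0, 0, 0]

```text
clock: 18.85
ee_pos: [0.594, 0.1091, 0.2834]
orientation: [0.748, 0.664, 0.0, -0.002]
ft_force: [0.5, -0.3, -1.0]
gripper_width: 0.0179
```

Emit:
carry_out:
  grip: [0, 0]
  slide:
    - [0, 0, 0]
    - [0, 0, 0]
  twist: [0, 0]

```text
clock: 19.1
ee_pos: [0.5954, 0.1013, 0.2838]
orientation: [0.752, 0.66, -0.001, -0.0]
ft_force: [-0.7, -0.2, -0.7]
gripper_width: 0.0173
```

```bash
cat > rest.py <<'E'
from h import *
s=robot.get_state();c=shot('wrist','wr.png');P=cloud(c).reshape(-1,3)
t=np.radians(83);ex=np.array([np.cos(t),np.sin(t),0]);ey=np.array([-ex[1],ex[0],0]);o=np.array([.6117,.2277,0])
d=P-o;B=np.stack([d@ex,d@ey,d[:,2]],-1)*1000
e=s['ee_pos']-[0,0,.006]-o;g=np.array([e@ex,e@ey,e[2]])*1000;print(s['clock'],s['ee_pos'],s['orientation'],'grasp in rest',g)
q=B[(abs(B[:,0])<110)&(abs(B[:,1])<60)]
for z0 in range(6,120,8):
    w=q[(q[:,2]>=z0)&(q[:,2]<z0+8)]
    if len(w)>5: print(z0,len(w),'x',np.percentile(w[:,0],[1,50,99]).round(1),'y',np.percentile(w[:,1],[1,50,99]).round(1))
D=B-g;w=D[(D[:,0]>15)&(D[:,0]<110)&(abs(D[:,1])<12)&(D[:,2]<-25)&(D[:,2]>-110)]
for h in range(-110,-20,10):
    k=w[(w[:,2]>=h)&(w[:,2]<h+10)]
    if len(k)>3: print('lever',h,len(k),np.percentile(k[:,0],[1,50,99]).round(1),np.percentile(k[:,1],[2,98]).round(1))
E
python3 rest.py; python3 -c "
import cv2;i=cv2.imread('pics/wr.png')[0:260,200:440];cv2.imwrite('pics/wrc.png',cv2.resize(i,None,fx=2.3,fy=2.3,interpolation=2))"
```

```text
19.1 [0.59537458 0.10125536 0.28384882] [ 0.75156555  0.65965784 -0.00085591 -0.00017766] grasp in rest [-127.4917133     0.79400241  277.84881861]
6 1280 x [-108.3   19.7   38.5] y [-27.8   2.9  43.2]
14 517 x [-109.9   19.4   38. ] y [-26.9   2.9  54.6]
30 290 x [-5.7 -1.   4.5] y [-19.2  -0.3  19.9]
38 536 x [-11.5   6.7  14.2] y [-19.   -0.2  19.5]
46 156 x [-16.6 -13.2  -5.4] y [-19.7  -1.3  19.4]
54 170 x [-23.1 -18.8  -8.7] y [-19.3   0.9  19.8]
62 185 x [-27.8 -24.3 -14.3] y [-19.7  -0.1  19.7]
70 224 x [-52.2 -29.8 -19.4] y [-19.5   0.9  19.3]
78 223 x [-52.  -35.1 -25.4] y [-19.2  -0.1  19.8]
86 439 x [-49.3 -42.8 -30.7] y [-19.8  -0.   19.8]
94 43 x [-40.7 -37.6 -35.7] y [-14.6  10.5  14.5]
lever -90 661 [57.  66.6 79.4] [-7.5  6. ]
lever -80 325 [50.4 54.8 78.1] [-7.3  5.8]
lever -70 275 [44.2 47.3 51.1] [-7.6  6. ]
lever -60 307 [37.8 41.1 44.5] [-7.3  6. ]
lever -50 356 [31.2 34.8 38.5] [-7.5  5.9]
lever -40 399 [24.9 28.5 32. ] [-7.3  6.1]
lever -30 138 [23.5 24.5 26.3] [-7.6  5.9]
```

View pics/wrc.png

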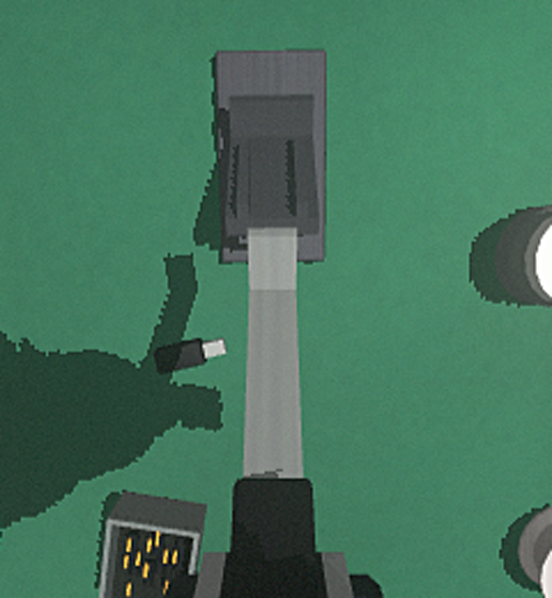

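Emit:
carry_out:
  grip: [0, 0, 0, 0, 0, 0, 0, 0, 0, 0, 0, 0]
  slide:
    - [6, 0, 25]
    - [6, 0, 25]
    - [5, 0, 23.5]
    - [0, 0, 0]
    - [8, 0, 11.5]
    - [8, 0, 11.5]
    - [8, 0, 11.5]
    - [8, 0, 12]
    - [8, 0, 12]
    - [8, 0, 11.5]
    - [0, 0, 0]
    - [0, 0, 0]
  twist: [-0.5, 0, 0, 0, 0, 0, 0, 0, 0, 0, 0, 0]

```text
clock: 20.65
ee_pos: [0.6035, 0.1677, 0.1415]
orientation: [0.748, 0.664, 0.0, 0.0]
ft_force: [0.2, 0.3, -1.1]
gripper_width: 0.0176
```

```bash
python3 rest.py | egrep 'grasp|lever'
```

```text
20.65 [0.60351909 0.16773163 0.14146712] [0.74788893 0.66382387 0.00007474 0.00011807] grasp in rest [-60.51837685   0.81162422 135.46712409]
lever -110 52 [56.  58.1 61.3] [-12.   11.5]
lever -100 369 [49.9 64.8 74.3] [-11.9  11.7]
lever -90 796 [43.  64.5 79.4] [-10.6  10.6]
lever -80 502 [36.3 53.1 78.2] [-11.4  11.5]
lever -70 487 [29.1 45.  50.6] [-11.6  11.5]
lever -60 540 [22.2 38.8 44.6] [-11.5  11.5]
lever -50 625 [15.8 32.3 38.4] [-11.6  11.6]
lever -40 409 [23.7 28.5 32.1] [-7.1  6.4]
lever -30 141 [23.5 24.5 26.2] [-7.3  6.1]
```

Emit:
carry_out:
  grip: [0, 0, 0.3, 0.6, 1, 1, 1, 1]
  slide:
    - [-2, 0, 2]
    - [0, 0, 1]
    - [0, 0, 0]
    - [0, 0, 0]
    - [0, 0, 0]
    - [0, 0, 0]
    - [0, 0, 0]
    - [0, 0, 0]
  twist: [0, 0, 0, 0, 0, 0, 0, 0]

```text
clock: 21.7
ee_pos: [0.6031, 0.1658, 0.1383]
orientation: [0.748, 0.664, 0.0, 0.0]
ft_force: [0.8, -0.2, 0.7]
gripper_width: 0.0855
```

Emit:
carry_out:
  grip: [1, 1, 1, 1, 1, 1, 1]
  slide:
    - [0, 0, -20]
    - [0, 0, -40]
    - [0, 0, -40]
    - [-15, 0, -40]
    - [-25, 0, -20]
    - [0, 0, 0]
    - [0, 0, 0]
  twist: [0, 0, 0, 0, 0, 0, 0]

```text
clock: 22.58
ee_pos: [0.598, 0.1266, 0.2986]
orientation: [0.748, 0.664, 0.0, -0.0]
ft_force: [-0.2, -0.2, 0.3]
gripper_width: 0.0855
```

```bash
python3 - <<'E'
from h import *
s=robot.get_state(); c=shot('wrist','w9.png'); print(s['clock'],s['ee_pos'],c['xyz'])
p=cloud(c).reshape(-1,3); q0=p
p=p[(abs(p[:,0]-.6)<.08)&(abs(p[:,1]-.2)<.09)]
for z0,z1 in ((.03,.05),(.05,.08),(.08,.1),(.1,.12),(.12,.14),(.14,.17)):
    q=p[(p[:,2]>z0)&(p[:,2]<z1)]
    if len(q)>8: print(z0,len(q),cv2.minAreaRect(q[:,:2].astype(np.float32)*1000),q.mean(0).round(4))
p=q0[(abs(q0[:,0]-.507)<.06)&(abs(q0[:,1])<.06)]
q=p[(p[:,2]>.041)&(p[:,2]<.051)];print('open rim',len(q),cv2.minAreaRect(q[:,:2].astype(np.float32)*1000),q.mean(0))
E
```

```text
22.575 [0.59801969 0.12657888 0.29857098] [0.60736159 0.20222003 0.4177383 ]
0.03 691 ((611.7374267578125, 228.63015747070312), (30.991003036499023, 40.16067886352539), 83.25252532958984) [0.6118 0.2302 0.0417]
0.05 743 ((609.5074462890625, 209.95199584960938), (68.24598693847656, 39.86482238769531), 83.31082153320312) [0.6096 0.2094 0.0649]
0.08 579 ((606.8682861328125, 190.06930541992188), (22.60565757751465, 39.461158752441406), 83.23960876464844) [0.6071 0.1903 0.089 ]
0.1 232 ((605.9542846679688, 181.2682342529297), (12.459653854370117, 18.418420791625977), 79.92453002929688) [0.6058 0.1816 0.112 ]
0.12 329 ((604.569091796875, 169.7894287109375), (15.79032039642334, 17.492130279541016), 82.29949188232422) [0.6045 0.1691 0.1301]
0.14 593 ((602.2650146484375, 150.80120849609375), (24.7775936126709, 17.97909164428711), 83.60506439208984) [0.6022 0.151  0.1534]
open rim 484 ((510.4383239746094, 3.215373992919922), (66.70331573486328, 52.067649841308594), 73.0337142944336) [0.50997599 0.00453397 0.04554747]
```

View pics/w9.png

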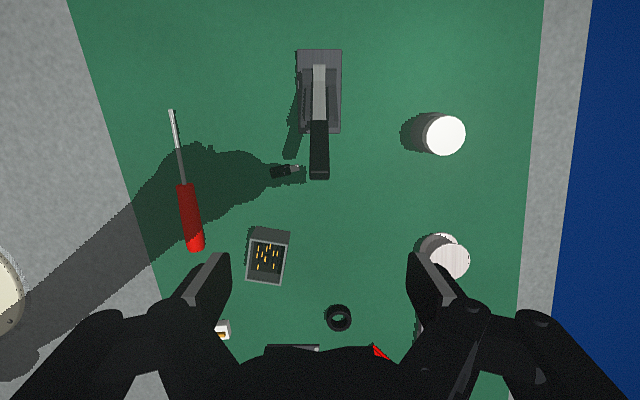

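Emit:
carry_out:
  grip: [1, 1, 1, 1, 1, 1, 1, 1, 0.78, 0.78, 0.78, 0.78]
  slide:
    - [-42.5, -4.7, 11]
    - [-42.5, -4.7, 11]
    - [-42.5, -4.7, 11]
    - [-42.5, -4.7, 11]
    - [-42.5, -4.7, 11]
    - [-42.5, -4.7, 11]
    - [-42.5, -4.7, 11]
    - [-42.5, -4.7, 11]
    - [-43, -4.5, 11]
    - [0, 0, 0]
    - [0, 0, 0]
    - [0, 0, 0]
  twist: [0, 0, 0, 0, 0, 0, 0, 0, 0, 0, 0, 0.6]

```text
clock: 24.12
ee_pos: [0.5119, -0.247, 0.1995]
orientation: [0.75, 0.661, 0.001, -0.0]
ft_force: [-0.5, -0.0, 0.2]
gripper_width: 0.0665
```

```bash
python3 lid.py; python3 - <<'E'
from h import *
s=robot.get_state(); c=load('wrist'); P=cloud(c); g=tobox(s['ee_pos']); B=tobox(P)-g
print(s['clock'],s['ee_pos'],s['gripper_width'],g, np.degrees(2*np.arctan2(s['orientation'][1],s['orientation'][0])))
q=B.reshape(-1,3); q=q[(abs(q[:,1])<60)&(abs(q[:,1])>20)&(q[:,2]>-40)&(q[:,2]<20)&(abs(q[:,0])<30)]
print('tip', len(q),np.percentile(q[:,2],[0,1,5]))
w=q[q[:,2]<np.percentile(q[:,2],5)]; print(np.percentile(abs(w[:,1]),[0,50,100]),w[:,0].min(),w[:,0].max())
b=tobox(P.reshape(-1,3)); k=(b[:,2]>50)&(b[:,2]<64)&(abs(b[:,1])<31)&(b[:,0]>-36)&(b[:,0]<28); print('lid',k.sum(),cv2.minAreaRect(b[k][:,:2].astype(np.float32)))
i=c['img'];cv2.imwrite('pics/wlc.png',cv2.resize(i[100:330,170:470,::-1],None,fx=2.5,fy=2.5,interpolation=2))
for x in (-28,-20,-10,0):
    r=b[(abs(b[:,0]-x)<2)&(b[:,2]>51)&(b[:,2]<64)&(abs(b[:,1])<40)]
    if len(r): print(x,r[:,1].min().round(1),r[:,1].max().round(1),np.median(r[:,2]).round(1))
E
```

```text
24.125 grasp [-17.51465816  -1.16680688 193.50553752] [-0.4670294  -0.02961954  0.1779138 ]
-70 - -
-65 - -
-60 [34.9 35.6 36.5] -
-55 [34.8 35.6 36.5] 52.0
-50 [34.6 35.5 36.3] 52.2
-45 [36.1 36.2 36.3] 47.9
-40 [57.1 57.7 58.3] 57.5
-35 [57.  58.4 60.9] 58.3
-30 [58.8 59.9 60.9] 59.8
-25 [58.2 59.1 59.9] 59.2
-20 [57.2 57.9 58.9] 58.2
-15 [56.2 57.2 58.2] 57.4
-10 [55.2 56.4 57.5] 56.6
-5 [54.4 55.5 56.6] 55.8
0 [53.9 54.9 55.9] 54.7
5 [52.9 53.9 54.7] 53.9
10 [52.1 53.  54.2] 53.2
15 [51.3 52.4 53. ] 52.0
20 [50.6 51.6 52.3] 51.4
25 [49.6 50.6 51.3] 50.8
30 [49.1 50.4 56.1] 50.5
35 [54.8 55.7 56.4] 55.8
40 [33.2 54.6 56.1] 54.5
24.175 [ 0.51183883 -0.24724211  0.19958868] 0.06668132072230437 [-17.74389181  -1.13360897 199.58867536] 82.70350951995397
tip 3837 [-17.03917933 -15.47525049 -12.19893946]
[32.30979107 33.86973454 40.2220641 ] -10.497248013864645 11.037476492450041
lid 4451 ((-3.990236282348633, 6.29425048828125e-05), (61.96851348876953, 63.97876739501953), 89.97901153564453)
-28 -28.0 27.4 60.0
-20 -32.2 27.3 58.5
-10 -27.9 32.2 56.8
0 -27.6 27.0 55.2
```

Emit:
carry_out:
  grip: [0.78, 0.78, 0.78, 0.78, 0.78, 0.78, 0.5, 0.5, 0.5, 0.5]
  slide:
    - [-1.4, -0.8, 30]
    - [0, 0, 30]
    - [0, 0, 30]
    - [0, 0, 25]
    - [0, 0, 16]
    - [0, 0, 0]
    - [0, 0, 0]
    - [0, 0, 0]
    - [0, 0, 0]
    - [0, 0, 0]
  twist: [0, 0, 0, 0, 0, 0, 0, 0, 0, 0]
  grip_force: 30

```text
clock: 25.42
ee_pos: [0.5101, -0.2502, 0.0692]
orientation: [0.751, 0.66, -0.0, 0.0]
ft_force: [-2.5, 1.9, 6.2]
gripper_width: 0.0552
```

```bash
cat > held.py <<'E'
from h import *
s=robot.get_state(); c=shot('wrist','wh.png'); g=tobox(s['ee_pos']); b=tobox(cloud(c).reshape(-1,3)); B=b-g
print(s['clock'],s['ee_pos'],s['gripper_width'],g,s['ft_force'])
q=B[(abs(B[:,1])<60)&(abs(B[:,1])>27)&(B[:,2]>-35)&(B[:,2]<20)&(B[:,0]>8)&(B[:,0]<14)];print('tip',len(q),np.percentile(q[:,2],[0,1,5]) if len(q) else '')
for a in range(-25,60,5):
    k=(abs(B[:,1])<12)&(B[:,0]>=a)&(B[:,0]<a+5)&(B[:,2]>-60)&(B[:,2]<30)
    if k.sum()>3: print(a,k.sum(),np.median(B[k,2]).round(1))
k=(abs(B[:,1])<35)&(B[:,0]>12)&(B[:,0]<60)&(B[:,2]>-30)&(B[:,2]<0); w=B[k]
for x in (20,30,40,50):
    r=w[abs(w[:,0]-x)<2]
    if len(r): print('lat',x,np.percentile(r[:,1],[1,99]).round(1))
if len(w): print('far edge',np.percentile(w[:,0],99))
E
python3 held.py
```

```text
25.425 [ 0.51014087 -0.25024811  0.06924271] 0.055193397185050744 [-20.94354586   0.16305351  69.24271024] [-2.45100735  1.93866803  6.18776021]
tip 1629 [-21.4412075  -20.53047344 -19.87799907]
-20 24 -12.2
-15 248 -11.4
-10 480 -9.4
-5 479 -10.3
0 499 -11.1
5 499 -12.0
10 516 -12.8
15 510 -13.7
20 519 -14.5
25 532 -15.2
30 539 -16.1
35 552 -17.0
40 541 -17.8
45 558 -18.6
50 461 -19.1
55 619 -13.7
lat 20 [-32.7  33.3]
lat 30 [-32.5  33.5]
lat 40 [-32.4  33.5]
lat 50 [-32.5  33.8]
far edge 59.58587488393256
```

Emit:
carry_out:
  grip: [0.5, 0.5, 0.5, 0.5, 0.5, 0.5, 0.5, 0.5]
  slide:
    - [0, 0, -0.5]
    - [-2.5, 0, -1]
    - [-2.5, 0, -1]
    - [-2.5, 0, -1]
    - [0, 0, -8]
    - [0, 0, -25]
    - [0, 0, -50]
    - [0, 0, 0]
  twist: [0, 0, 0, 0, 0, 0, 0, 0]
  grip_force: 40

```text
clock: 26.48
ee_pos: [0.5122, -0.26, 0.159]
orientation: [0.752, 0.659, 0.001, 0.004]
ft_force: [0.6, 0.8, -0.9]
gripper_width: 0.0546
```

```bash
python3 held.py
```

```text
26.475 [ 0.51221901 -0.26000742  0.15898392] 0.05461393620273515 [-30.35392077  -3.15473781 158.98392059] [ 0.57574904  0.80026912 -0.90704987]
tip 1453 [-16.9385097  -14.85156192 -12.83511777]
-20 24 -12.1
-15 267 -11.6
-10 472 -9.6
-5 480 -10.5
0 495 -11.3
5 494 -12.2
10 502 -13.1
15 510 -13.9
20 529 -14.8
25 525 -15.7
30 542 -16.5
35 540 -17.4
40 543 -18.2
45 571 -19.1
50 500 -19.9
lat 20 [-28.   26.8]
lat 30 [-27.6  27.1]
lat 40 [-27.5  27.2]
lat 50 [-27.6  27.4]
far edge 53.816162216175044
```

Emit:
carry_out:
  grip: [0.5, 0.5, 0.5, 0.5, 0.5, 0.5, 0.5]
  slide:
    - [33, -14, -11]
    - [33, -14, -11]
    - [33, -14, -11]
    - [33, -14, -11]
    - [0, 0, 0]
    - [0, 0, 0]
    - [0, 0, 0]
  twist: [0, 0, 0, 0, 9.6, 0, 0]

```text
clock: 27.4
ee_pos: [0.4704, -0.1206, 0.1982]
orientation: [0.803, 0.595, -0.0, -0.0]
ft_force: [-0.3, -1.0, -0.7]
gripper_width: 0.0546
```

```bash
cat > ob.py <<'E'
from h import *
s=robot.get_state(); c=shot('wrist','wo.png'); P=cloud(c).reshape(-1,3)
psi=2*np.arctan2(s['orientation'][1],s['orientation'][0]); ux=np.array([np.cos(psi),np.sin(psi)]); uy=np.array([ux[1],-ux[0]])
print(s['clock'],s['ee_pos'],np.degrees(psi),s['gripper_width'],s['ft_force'])
p=P[(abs(P[:,0]-.509)<.06)&(abs(P[:,1]-.003)<.06)]
q=p[(p[:,2]>.042)&(p[:,2]<.051)]
r=cv2.minAreaRect(q[:,:2].astype(np.float32)*1000);print('rim',len(q),r,np.median(q[:,2]))
C=np.array(r[0])/1000-s['ee_pos'][:2]; print('rim in tool',C@ux*1000,C@uy*1000)
d=P-s['ee_pos']; T=np.stack([d[:,:2]@ux,d[:,:2]@uy,d[:,2]],-1)*1000
w=T[(abs(T[:,1])<35)&(T[:,0]>14)&(T[:,0]<70)&(T[:,2]>-32)&(T[:,2]<0)]
print('lid far',np.percentile(w[:,0],[99,100]),'lat',[np.percentile(w[abs(w[:,0]-x)<3][:,1],[1,99]).round(1) for x in (25,40)],'slope',np.polyfit(w[:,0],w[:,2],1))
n=T[(abs(T[:,1])<12)&(T[:,0]<0)&(T[:,0]>-30)&(T[:,2]>-25)&(T[:,2]<0)]; print('near',np.percentile(n[:,0],[0,1,5]))
E
python3 ob.py
```

```text
27.4 [ 0.47037341 -0.12057122  0.19824084] 73.0937160785834 0.05457046757153508 [-0.26768456 -1.04388588 -0.65286281]
rim 907 ((508.76458740234375, -0.581024169921875), (58.483367919921875, 52.09138488769531), 72.93106842041016) 0.04649038114919196
rim in tool 125.96885577110511 1.8379719482150005
lid far [53.93203213 54.57188778] lat [array([-27.1,  27.7]), array([-27.5,  27.5])] slope [ -0.16978849 -10.82975306]
near [-15.90913452 -15.06748565 -14.43772034]
```

```bash
python3 - <<'E'
from h import *
s=robot.get_state(); c=load('wrist'); P=cloud(c).reshape(-1,3)
psi=np.radians(73.0); ux=np.array([np.cos(psi),np.sin(psi)]); uy=np.array([ux[1],-ux[0]])
d=P-s['ee_pos']; T=np.stack([d[:,:2]@ux,d[:,:2]@uy,P[:,2]/1],-1)*1000
for a in range(80,185,5):
    k=(abs(T[:,0]-a-2.5)<2.5)&(abs(T[:,1])<45)
    w=T[k]; h=w[w[:,2]>38]; print(a,k.sum(),np.percentile(w[:,2],[5,50,95]).round(1) if len(w) else '', h[:,1].min().round(1) if len(h) else '',h[:,1].max().round(1) if len(h) else '',len(h))
yy,xx=np.where((c['z_map']>0));print(yy.min())
cv2.imwrite('pics/woc.png',cv2.resize(c['img'][:300,150:490,::-1],None,fx=2,fy=2))
E
```

```text
80 541 [0.9 2.  3.3]   0
85 454 [0.7 2.  3.2]   0
90 461 [0.8 2.  3.3]   0
95 792 [ 1.1 18.6 47.4] -24.3 27.4 309
100 404 [ 1.2 21.3 46.8] -24.1 27.5 55
105 551 [ 1.2 21.2 46.4] -24.0 27.6 54
110 575 [ 1.3 21.4 46.4] -23.8 27.4 63
115 560 [ 1.4 21.7 46.4] -24.5 27.2 58
120 607 [ 1.3 22.3 46.3] -24.4 27.0 59
125 592 [ 1.3 24.9 46.4] -24.3 27.6 66
130 586 [ 1.2 22.4 46.6] -24.1 27.5 68
135 615 [ 1.4 22.2 46.3] -24.0 27.3 67
140 599 [ 1.3 22.2 46.6] -23.9 27.1 64
145 618 [ 1.3 21.6 46.5] -24.3 27.7 64
150 603 [ 1.3 21.5 46.2] -24.4 27.5 63
155 651 [ 1.2 21.3 26.7] 24.6 24.6 1
160 220 [ 0.9  2.3 23.1]   0
165 83 [0.9 2.1 3.4]   0
170 0    0
175 0    0
180 0    0
0
```

View pics/woc.png

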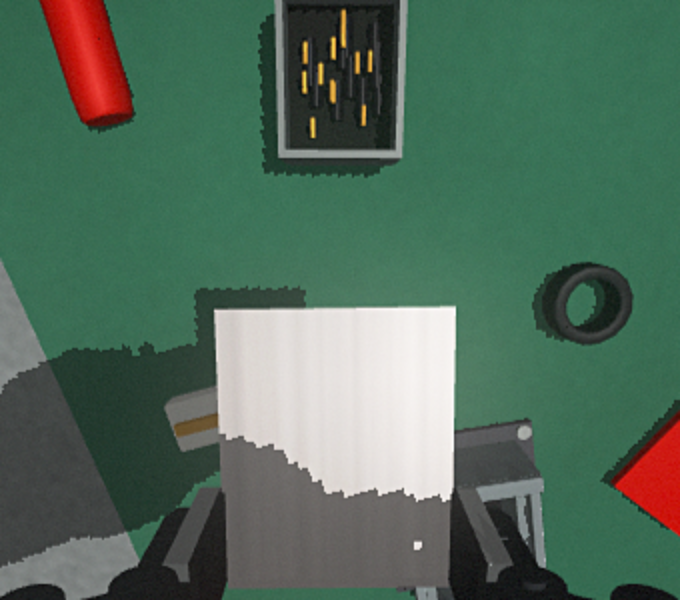

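Emit:
carry_out:
  grip: [0.5, 0.5, 0.5, 0.5, 0.5, 0.5, 0.5, 0.5, 0.5, 0.5]
  slide:
    - [28, 0.5, 0]
    - [28, 0.5, 0]
    - [28, 0.5, 0]
    - [27.3, 0, 0]
    - [0, 0, 30]
    - [0, 0, 30]
    - [0, 0, 30]
    - [0, 0, 22]
    - [0, 0, 0]
    - [0, 0, 0]
  twist: [0, 0, 0, 0, 0, 0, 0, 0, 0, 0]
  grip_force: 25

```text
clock: 28.7
ee_pos: [0.5051, -0.0138, 0.0873]
orientation: [0.804, 0.595, 0.0, -0.0]
ft_force: [0.0, 0.1, -0.6]
gripper_width: 0.0545
```

```bash
python3 ob.py; python3 - <<'E'
from h import *
s=robot.get_state(); c=load('wrist'); P=cloud(c).reshape(-1,3)
psi=2*np.arctan2(s['orientation'][1],s['orientation'][0]); ux=np.array([np.cos(psi),np.sin(psi)]); uy=np.array([ux[1],-ux[0]])
d=P-s['ee_pos']; T=np.stack([d[:,:2]@ux,d[:,:2]@uy,P[:,2]],-1)*1000
for z0,z1 in ((40,50),(50,60),(60,75)):
    w=T[(abs(T[:,1])<45)&(T[:,0]>15)&(T[:,0]<70)&(T[:,2]>z0)&(T[:,2]<z1)]
    if len(w): print(z0,len(w),np.percentile(w[:,0],[1,50,99]),np.percentile(w[:,1],[1,99]))
E
```

```text
28.7 [ 0.50514622 -0.01383598  0.08725974] 73.00650905022987 0.054478927612553504 [ 0.02566433  0.11949773 -0.64876774]
rim 32 ((503.0616760253906, 39.71973419189453), (0.39895373582839966, 16.797449111938477), 72.61811828613281) 0.04392667294378752
rim in tool 50.60813141380371 -17.64588615781741
lid far [53.96683501 54.626217  ] lat [array([-27. ,  27.7]), array([-27.4,  27.4])] slope [ -0.16866463 -10.84784737]
near [-15.59314864 -15.04031253 -14.35651859]
40 95 [50.40421894 50.62325716 50.78422981] [-26.24136789  21.28420221]
60 9891 [15.40678329 35.30296266 53.94763883] [-27.60740416  27.31642781]
```

Emit:
carry_out:
  grip: [0.5, 0.5, 0.5, 0.5, 0.5, 0.5, 0.5, 0.5]
  slide:
    - [-0.9, -0.4, 7]
    - [0, 0, 7]
    - [0, 0, 3]
    - [0, 0, 2]
    - [0, 0, 2]
    - [0, 0, 2]
    - [0, 0, 1]
    - [0, 0, 0]
  twist: [0, 0, 0, 0, 0, 0, 0, 0]
  grip_force: 20

```text
clock: 29.75
ee_pos: [0.5038, -0.0161, 0.0632]
orientation: [0.804, 0.594, -0.001, 0.001]
ft_force: [-2.3, -4.3, 8.2]
gripper_width: 0.0545
```

```bash
python3 ob.py
```

```text
29.75 [ 0.50382688 -0.01609524  0.06318866] 72.95046003535984 0.05446339233786994 [-2.31841544 -4.33183326  8.18854551]
rim 617 ((510.7556457519531, 2.9392967224121094), (71.09969329833984, 77.10054016113281), 72.812744140625) 0.049474921066221755
rim in tool 20.229506007655935 1.043357447862293
lid far [55.44284498 55.77687744] lat [array([-27. ,  27.7]), array([-27.2,  27.8])] slope [-0.0375563  -9.42055898]
near [-14.8603125  -14.64699787 -13.91472327]
```

Emit:
carry_out:
  grip: [0.5, 0.5, 0.6, 0.7, 0.8, 0.9, 0.9]
  slide:
    - [0, 0, 1]
    - [0, 0, 0]
    - [0, 0, 0]
    - [0, 0, 0]
    - [0, 0, 0]
    - [0, 0, 0]
    - [0, 0, 0]
  twist: [0, 0, 0, 0, 0, 0, 0]

```text
clock: 30.68
ee_pos: [0.5039, -0.0144, 0.0617]
orientation: [0.804, 0.595, 0.0, -0.0]
ft_force: [-0.2, 0.2, -0.4]
gripper_width: 0.0769
```

Emit:
carry_out:
  grip: [0.9, 0.9, 0.9, 0.9, 0.9, 0.9, 0.9]
  slide:
    - [0, 0, -10]
    - [0, 0, -40]
    - [0, 0, -50]
    - [-30, 0, -40]
    - [-40, 0, 0]
    - [0, 0, 0]
    - [0, 0, 0]
  twist: [0, 0, 0, 0, 0, 0, 0]

```text
clock: 31.55
ee_pos: [0.4835, -0.0812, 0.2022]
orientation: [0.804, 0.595, 0.0, 0.0]
ft_force: [0.5, 0.2, 0.1]
gripper_width: 0.0763
```

```bash
python3 - <<'E'
from h import *
s=robot.get_state(); print(s['clock'],s['ee_pos'],s['ft_force'])
for n in ('wrist','top'):
    c=shot(n,n+'end.png'); P=cloud(c).reshape(-1,3)
    p=P[(abs(P[:,0]-.51)<.06)&(abs(P[:,1]-.003)<.06)]
    q=p[(p[:,2]>.044)&(p[:,2]<.065)]; r=cv2.minAreaRect(q[:,:2].astype(np.float32)*1000); print(n,'lid top',r,np.median(q[:,2]))
    ctr=np.array(r[0])/1000; m=np.linalg.norm(q[:,:2]-ctr,axis=1)<.025
    A=np.c_[q[m][:,:2]-ctr,np.ones(m.sum())]; print(' plane',np.linalg.lstsq(A,q[m][:,2],rcond=None)[0])
    q=p[(p[:,2]>.006)&(p[:,2]<.036)]; print(' below',len(q),cv2.minAreaRect(q[:,:2].astype(np.float32)*1000) if len(q)>5 else '')
    w=P[(abs(P[:,0]-.603)<.03)&(P[:,1]>.13)&(P[:,1]<.19)&(P[:,2]>.12)&(P[:,2]<.18)]; print(' handle',len(w),w.mean(0) if len(w) else '')
E
```

```text
31.55 [ 0.48348169 -0.08117172  0.202154  ] [0.52517007 0.24993173 0.11059511]
wrist lid top ((510.50457763671875, 3.2604293823242188), (70.3431396484375, 56.05207443237305), 73.31869506835938) 0.05254698585266884
 plane [ 0.00170325 -0.00122278  0.05260199]
 below 0 
 handle 0 
top lid top ((507.95892333984375, 2.1978225708007812), (70.2655029296875, 56.19437789916992), 73.07597351074219) 0.05047661231088951
 plane [ 0.00275723 -0.00191612  0.05064317]
 below 26 ((516.2295532226562, 18.3028564453125), (114.73902130126953, 61.19594955444336), 32.2595100402832)
 handle 137 [0.59834291 0.15327803 0.14503193]
```

```bash
python3 -c "
from cell import robot
print(robot.job_done())"
```

```text
the job is handed in; nothing more can be done
None
```

The lid is off the catch box and seated on the open box of pins, and the lever is back in its rest. I handed the job in at about 31.6 s of the 72 s allowed; the hand-in reports no verdict.

- **Prying:** I took the lever from its rest and turned it upright in the grip by pushing its toe against the front of the step. I then slid the toe about 14 mm under the lid and rocked the handle back to about 0.74 rad. The lid's front edge came up to about 52 mm in the box frame and stayed on the catches when the lever was drawn out.
- **Lever return:** In the close camera view after release, the lever lay within about 1 mm of where it started. Only the top camera saw it at the end, less precisely, and it showed nothing moved.
- **Lid placing:** The lid's centre is within about 1 mm of the open box's centre, measured before placing, and about 0.3° off its heading. It lies level within about 0.003 rad. Its top is about 51 mm above the bench after allowing for the camera's height error of about 1.5 mm, which is the seated height.
- **Disagreement:** The wrist and top cameras differ by 2–3 mm in absolute position. This fits the stated calibration, and each camera on its own puts the lid centred on the box.
- **Not measured:** I did not measure the bystanders one by one afterwards. The moves kept clear of them.

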